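# Two repair kits from the bench stock

### The arm

A 7-joint arm with a two-finger parallel gripper is mounted at the origin on the work surface. World frame = base frame: x ahead of the robot, y to its left, z up, the work surface at z = 0. Lengths are in m, angles in degrees, forces in N, time in s.
With the tool pointing down it reaches from about 0.35 to 0.775 m from the base axis. Payload 3.1 kg.
Tool frame: the origin (TCP) lies on the centre line of the jaws, within the pads' length; the fingertips stand 17 mm ahead of it and the grasp point (between the pads) lies 2 mm behind it (robot.tip_reach is the distance from the TCP to the fingertips, in m); z points along the fingers, y is the line along which they close (so a half turn about z gives the same grasp; the last joint's range is limited). The gripper opens to 85 mm and grips with 20 to 120 N. Pads are 22 mm wide; open, the fingers measure 114 mm over their backs; the gripper's body (76 mm by 85 mm) begins 54 mm behind the grasp point. The pads swing forward as they close: fully open they stand 13 mm farther back than shut.
Start: joints at [74.273, 17.813, 0.802, 86.603, -0.252, 75.585, -1.558], TCP at [0.127, -0.535, 0.248] pointing down, gripper open.
Joint ranges: [-154.91, 154.91], [-16.99, 109.72], [-72.82, 74.43], [7.12, 147.25], [-82.49, 262.49], [11.32, 116.49], [-174.64, 174.64]. Speed limits (degrees/s): [159.86, 159.86, 180, 180, 180, 180, 180].

### API

Orientations are given as [roll, pitch, yaw] about the fixed x, y, z axes, in that order (R = Rz(yaw) Ry(pitch) Rx(roll)).
In Python, from station import robot, fingers, vision, workorder, recognise gives the robot as it stands. Calls block until the motion is done:
- robot.move_to(position, orientation): joint-space move of the TCP to a pose.
- robot.line_to(position, orientation=None, velocity=0.15, f_stop=None): straight line of the TCP; orientation=None keeps the orientation; velocity is the mean speed in m/s. With f_stop (N) it stops when the force on the tool has changed by that much, and returns True; else False.
- robot.move_j(angles): joint-space move.
- fingers.gripper_to(opening, force=None): opening from 0.0 (shut) to 1.0 (fully open); force is the grip in N (None keeps the last); returns when the fingers have stopped.
- robot.pause(seconds).
- robot.inverse_kinematics(position, orientation): joint angles nearest the present ones, or None.
- vision.grab_frame(name): name is "side" or "top" or "wrist"; returns the picture (420x560x3 uint8, red, green, blue); there is no depth.
- vision.calibration(name): a dict with "mtx" (3x3 intrinsics, pixels), "extrinsics" (4x4, takes a point from world to camera coordinates); the wrist camera has in their place "T_tool_cam" (4x4, takes a point from camera to tool coordinates, whose origin is the TCP and whose axes are the flange's). Camera axes: x right, y up, looking along -z (the intrinsics and any distortion apply to the point x, -y, -z); pixel columns grow to the right and rows downward; lengths in m; the calibration is good to about 2 mm. A picture is of the moment at which its call begins: read the wrist's pose just before it. calibration takes no time and is no camera call.
A pose or a line that the arm cannot do raises robot.PlanningError and nothing moves.
- workorder.close_job(): hands the job in; it is judged then, once.
Trained networks look in the newest picture that a camera, given by its name, has taken for a name from the list of things; names that differ only in an ending like _2 or _b are one class to them, and where a whole thing is asked for, a point or a joint stands for the part that bears it (a point fixed in the world has none). Each returns a list of dicts, best first, with "p" (0 to 1); they miss things now and then, are a little off and sometimes report something else, mostly with a low value. They report only what shows in the picture. A call takes as long as a camera call. They do not tell look-alikes from the thing itself.
- recognise(label, camera): "rect" ([centre column, centre row, width, height] in pixels, round what is visible of it).
Readings, each from a call of its own:
- robot.current_time_s(): time.
- robot.current_joint_positions(): joint angles.
- robot.current_dq(): joint speeds.
- robot.current_joint_torque(): joint torques, N m.
- robot.current_tool_pos(): TCP position.
- robot.current_eef_rot(): TCP orientation.
- robot.current_contact_force(): force on the tool from outside, world axes, zero at the start.
- robot.current_torque(): the same for the moment, N m.
- robot.current_finger_gap(): opening from 0.0 (shut) to 1.0 (fully open).
- robot.current_gripper_force(): force on a finger pad.
Only numpy, scipy, OpenCV 4.12 (cv2) and the standard library are available. Lean on these libraries where they do the work, as an engineer would, in place of code of your own. Each camera call takes 0.05 s, during which the arm holds its last target. There are 200 camera calls.

### The job

Make up two spares kits from the parts on the green bench mat, one part to a cell of the kit trays: the grinding wheel and the small nut go into the two-cell tray for the bench grinder; the belt pulley, the brass sleeve and the large nut go into the three-cell tray for the belt drive. Any cell of the right tray will do; each part lies flat on the cell's floor, the same way up as now, and the brittle grinding wheel must be set down, not dropped. Leave the ball bearing, the screwdriver and the oil bottle where they are.

Things in the scene. Friction and masses are not known exactly. Their poses are not given: they have to be found in the camera images.
- tray_two: two-cell kit tray: open low tray of grey-painted sheet metal with two square cells in a row along its x axis; 161 x 82 mm outside, 12 mm high, floor and walls 3 mm thick, each cell 76 x 76 mm inside, cell centres at x = -39.5 and +39.5 mm, y = 0 in its frame. Origin: centre of the underside (cell floors at z = 3 mm). Loose but heavy (0.9 kg), stands on the bench to the left or right of the mat
- tray_three: three-cell kit tray: open low tray of grey-painted sheet metal with three square cells in a row along its x axis; 240 x 82 mm outside, 12 mm high, floor and walls 3 mm thick, each cell 76 x 76 mm inside, cell centres at x = -79, 0 and +79 mm, y = 0 in its frame. Origin: centre of the underside (cell floors at z = 3 mm). Loose but heavy (0.9 kg), stands on the bench to the left or right of the mat
- grinding_wheel: grinding wheel, a rough light-grey stone disc lying flat, 50 mm diameter, 25 mm high, 13 mm bore. Origin: centre of the underside, z up. Loose. About 0.11 kg, brittle
- small_nut: small steel hexagon nut lying flat, 30 mm across flats (35 mm across corners), 18 mm high, bore 19 mm. Origin: centre of the underside, z up. Loose. Flats face its +x axis and every 60 degrees from it. About 0.065 kg
- large_nut: large steel hexagon nut lying flat, 41 mm across flats (47 mm across corners), 22 mm high, bore 26 mm. Origin: centre of the underside, z up. Loose. Flats face its +x axis and every 60 degrees from it. About 0.16 kg
- pulley: dark steel belt pulley lying flat, hub up: grooved disc 52 mm diameter and 20 mm high, on it a solid round hub 26 mm diameter from 20 to 38 mm height. Origin: centre of the underside, z up. Loose. About 0.16 kg
- sleeve: brass sleeve standing upright, a tube 36 mm outside, 24 mm inside diameter, 40 mm high. Origin: centre of the underside, z up. Loose. About 0.19 kg
- bearing: ball bearing lying flat on the mat among the parts, steel rings with black seals, 52 mm outside diameter, 25 mm bore, 15 mm high; stays where it is. Origin: centre of the underside, z up. Loose. 
- screwdriver: screwdriver lying crosswise (its x axis along the shaft, pointing left) on the bench beyond the mat, about 200 mm long and 26 mm high, red handle to the right; stays where it is. Origin: underside, at about mid-length. Loose
- oil_bottle: white oil bottle with black cap standing beyond the mat, 48 mm diameter, 105 mm high; stays where it is. Origin: centre of the underside, z up. Loose. 
Mind the look-alikes: they are no part of the job. What is meant by the sleeve is not blue, and is the larger of those in its own colour.

How it is judged (in metres and radians):
At the end, for the whole second after the job is handed in: Each part in the right tray, alone in a cell (within 30 mm of its centre along both tray axes), underside under 4 mm off the cell floor, upright within 0.1 rad, at rest, released; trays level; bearing, screwdriver and bottle moved under 30 mm, bottle standing (angle between each of tray_two, grinding_wheel, small_nut, tray_three, pulley, sleeve, large_nut's own z axis and vertical below 0.1 rad and (x of grinding_wheel in the frame of tray_two between -0.0695 and -0.0095 m or x of grinding_wheel in the frame of tray_two between 0.0095 and 0.0695 m) and y of grinding_wheel in the frame of tray_two between -0.03 and 0.03 m and z of grinding_wheel in the frame of tray_two between -0.003 and 0.007 m and linear speed of each of grinding_wheel, small_nut, pulley, sleeve, large_nut below 0.02 m/s and angular speed of each of grinding_wheel, small_nut, pulley, sleeve, large_nut below 0.2 rad/s and contact force between the fingers and grinding_wheel below 0.2 N and (x of small_nut in the frame of tray_two between -0.0695 and -0.0095 m or x of small_nut in the frame of tray_two between 0.0095 and 0.0695 m) and y of small_nut in the frame of tray_two between -0.03 and 0.03 m and z of small_nut in the frame of tray_two between -0.003 and 0.007 m and contact force between the fingers and small_nut below 0.2 N and not (x of small_nut in the frame of tray_two between -0.0775 and -0.0015 m and x of grinding_wheel in the frame of tray_two between -0.0775 and -0.0015 m) and not (x of small_nut in the frame of tray_two between 0.0015 and 0.0775 m and x of grinding_wheel in the frame of tray_two between 0.0015 and 0.0775 m) and (x of pulley in the frame of tray_three between -0.109 and -0.049 m or x of pulley in the frame of tray_three between -0.03 and 0.03 m or x of pulley in the frame of tray_three between 0.049 and 0.109 m) and y of pulley in the frame of tray_three between -0.03 and 0.03 m and z of pulley in the frame of tray_three between -0.003 and 0.007 m and contact force between the fingers and pulley below 0.2 N and (x of sleeve in the frame of tray_three between -0.109 and -0.049 m or x of sleeve in the frame of tray_three between -0.03 and 0.03 m or x of sleeve in the frame of tray_three between 0.049 and 0.109 m) and y of sleeve in the frame of tray_three between -0.03 and 0.03 m and z of sleeve in the frame of tray_three between -0.003 and 0.007 m and contact force between the fingers and sleeve below 0.2 N and (x of large_nut in the frame of tray_three between -0.109 and -0.049 m or x of large_nut in the frame of tray_three between -0.03 and 0.03 m or x of large_nut in the frame of tray_three between 0.049 and 0.109 m) and y of large_nut in the frame of tray_three between -0.03 and 0.03 m and z of large_nut in the frame of tray_three between -0.003 and 0.007 m and contact force between the fingers and large_nut below 0.2 N and not (x of sleeve in the frame of tray_three between -0.117 and -0.041 m and x of pulley in the frame of tray_three between -0.117 and -0.041 m) and not (x of sleeve in the frame of tray_three between -0.038 and 0.038 m and x of pulley in the frame of tray_three between -0.038 and 0.038 m) and not (x of sleeve in the frame of tray_three between 0.041 and 0.117 m and x of pulley in the frame of tray_three between 0.041 and 0.117 m) and not (x of large_nut in the frame of tray_three between -0.117 and -0.041 m and x of pulley in the frame of tray_three between -0.117 and -0.041 m) and not (x of large_nut in the frame of tray_three between -0.038 and 0.038 m and x of pulley in the frame of tray_three between -0.038 and 0.038 m) and not (x of large_nut in the frame of tray_three between 0.041 and 0.117 m and x of pulley in the frame of tray_three between 0.041 and 0.117 m) and not (x of large_nut in the frame of tray_three between -0.117 and -0.041 m and x of sleeve in the frame of tray_three between -0.117 and -0.041 m) and not (x of large_nut in the frame of tray_three between -0.038 and 0.038 m and x of sleeve in the frame of tray_three between -0.038 and 0.038 m) and not (x of large_nut in the frame of tray_three between 0.041 and 0.117 m and x of sleeve in the frame of tray_three between 0.041 and 0.117 m) and distance of each of bearing, screwdriver, oil_bottle from where it was at the start of the episode below 0.03 m and angle between oil_bottle's own z axis and vertical below 0.3 rad); the robot touches nothing.
It fails at once if the grinding wheel is dropped: it falls free of the fingers faster than 0.7 m/s (a fall of some 25 mm) (linear speed of grinding_wheel above 0.7 m/s and contact force between the fingers and grinding_wheel below 0.05 N).
It fails at once if the oil bottle is knocked over (angle between oil_bottle's own z axis and vertical above 0.6 rad).
It fails at once if the bearing is disturbed (moved more than 40 mm) (distance of bearing from where it was at the start of the episode above 0.04 m).
It fails at once if the screwdriver is disturbed (moved more than 40 mm) (distance of screwdriver from where it was at the start of the episode above 0.04 m).
It fails at once if the oil bottle is disturbed (moved more than 40 mm) (distance of oil_bottle from where it was at the start of the episode above 0.04 m).
It also fails if it takes over 109 s, if anything falls off the work surface, if the arm or the gripper's body presses on something with over 40 N, if the wrist force passes 120 N, or if a joint passes its speed limit or range.

## Working session

There is one attempt and no reset: what is moved stays moved. The work goes in short steps, each a Python script; the robot and the scene stay as the last script left them, time stands still between calls to the robot, and variables do not carry over. Pictures are saved under pics/ and viewed, at most 14 in all, crops included, and the job is handed in when it is done.

```bash
mkdir -p pics; ls; python3 - <<'E'
from station import robot, fingers, vision, workorder, recognise
import cv2,numpy as np
print(robot.current_time_s())
for c in ["top","side"]:
    im=vision.grab_frame(c); cv2.imwrite(f"pics/{c}0.png",im[:,:,::-1])
    k=vision.calibration(c); print(c,np.round(k["mtx"],1).tolist(),np.round(k["extrinsics"],3).tolist(),[x for x in k])
    for l in ["tray_two","tray_three","grinding_wheel","small_nut","large_nut","pulley","sleeve","bearing","oil_bottle","screwdriver"]:
        print(l,[(np.round(d["rect"]).astype(int).tolist(),round(d["p"],2)) for d in recognise(l,c)])
E
```

```text
pics
0.0
top [[418.1, 0.0, 276.8], [0.0, 418.1, 208.4], [0.0, 0.0, 1.0]] [[-0.028, -1.0, -0.002, 0.001], [0.988, -0.028, 0.153, -0.569], [-0.153, 0.002, 0.988, -0.854], [0.0, 0.0, 0.0, 1.0]] ['mtx', 'extrinsics']
tray_two [([411, 224, 52, 75], 0.74)]
tray_three [([140, 243, 50, 109], 0.57)]
grinding_wheel [([319, 209, 22, 23], 0.9)]
small_nut [([219, 203, 11, 16], 0.53)]
large_nut [([268, 266, 24, 23], 0.55)]
pulley [([268, 207, 24, 25], 0.74), ([321, 259, 19, 19], 0.65), ([220, 205, 11, 18], 0.53)]
sleeve [([320, 257, 19, 18], 0.56), ([395, 303, 17, 19], 0.51)]
bearing [([220, 272, 22, 21], 0.98)]
oil_bottle [([212, 133, 27, 31], 0.92)]
screwdriver [([288, 144, 87, 13], 0.64)]
side [[401.0, 0.0, 277.8], [0.0, 401.0, 207.4], [0.0, 0.0, 1.0]] [[-0.871, -0.492, -0.004, 0.504], [0.306, -0.548, 0.779, -0.215], [-0.385, 0.677, 0.627, -0.535], [0.0, 0.0, 0.0, 1.0]] ['mtx', 'extrinsics']
tray_two [([360, 155, 78, 38], 0.93)]
tray_three [([210, 367, 193, 105], 0.72)]
grinding_wheel [([305, 193, 22, 20], 0.66)]
small_nut [([237, 258, 15, 18], 0.57)]
large_nut [([342, 248, 28, 24], 0.83)]
pulley [([319, 294, 34, 30], 0.73), ([275, 225, 29, 30], 0.67)]
sleeve [([356, 210, 16, 35], 0.95), ([384, 237, 14, 20], 0.75), ([426, 184, 22, 23], 0.69)]
bearing []
oil_bottle [([165, 216, 34, 61], 0.6)]
screwdriver [([226, 189, 59, 54], 0.89)]
```

```bash
python3 - <<'E'
import cv2
a=cv2.imread("pics/top0.png"); cv2.imwrite("pics/top0c.png",cv2.resize(a[110:330,90:460],None,fx=2.16,fy=2.16,interpolation=cv2.INTER_CUBIC))
a=cv2.imread("pics/side0.png"); cv2.imwrite("pics/side0c.png",cv2.resize(a[120:420,100:480],None,fx=2,fy=2,interpolation=cv2.INTER_CUBIC))
E
```

```text
(no output)
```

View pics/top0c.png

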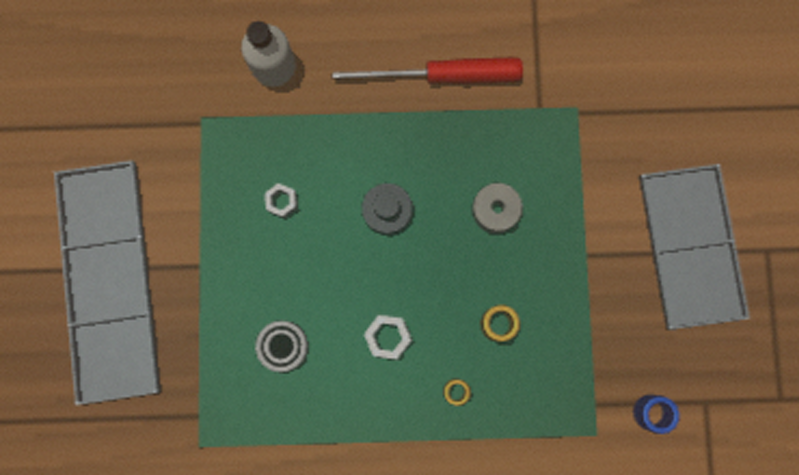

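View pics/side0c.png

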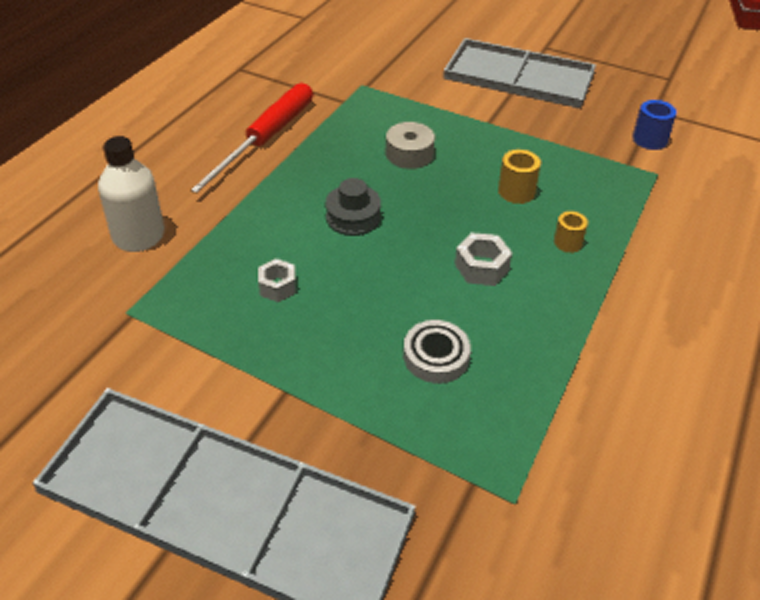

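The top crop (2.16×, offset 90,110) shows both trays, all the parts and the look-alikes. Sleeve candidates, in full-image pixels:
- Large brass at (322,260)
- Small brass at (302,291)
- Blue at (395,302)

By the description it is the large brass one; the side view confirms it is the bigger brass tube at (519,176). Nuts: small at (220,203), large at (269,266). There is no pulley or wheel twin, and the bearing is at (220,270).

```bash
cat > h.py <<'E'
from station import robot, fingers, vision, workorder, recognise
import cv2,numpy as np
def ray(K,Tcw,px,z):
    """world point at height z seen at pixel px; Tcw: world->camera (y up, -z ahead)"""
    d=np.array([(px[0]-K[0,2])/K[0,0],-(px[1]-K[1,2])/K[1,1],-1.])
    R,t=Tcw[:3,:3],Tcw[:3,3]; C=-R.T@t; d=R.T@d
    return C+d*(z-C[2])/d[2]
def cam(n):
    k=vision.calibration(n); return np.array(k["mtx"]),np.array(k["extrinsics"])
def rpy(r,p,y):
    c=lambda a:(np.cos(np.radians(a)),np.sin(np.radians(a)))
    (a,b),(c1,d),(e,f)=c(r),c(p),c(y)
    return np.array([[e,-f,0],[f,e,0],[0,0,1]])@np.array([[c1,0,d],[0,1,0],[-d,0,c1]])@np.array([[1,0,0],[0,a,-b],[0,b,a]])
E
python3 - <<'E'
from h import *
K,T=cam("top"); f=lambda u,v,z:ray(K,T,(u/2.16+90-.25,v/2.16+110-.25),z)[:2]
for n,c in dict(three=[(54,172),(134,162),(159,393),(77,404)],two=[(641,175),(719,166),(748,318),(668,329)]).items():
    P=np.array([f(*p,.012) for p in c]); e=P-np.roll(P,-1,0)
    ax=P[0]-P[3]+P[1]-P[2]
    print(n,P.mean(0).round(4),np.linalg.norm(e,axis=1).round(3),"axis deg",np.degrees(np.arctan2(ax[1],ax[0])).round(1))
for n,u,v,z in [("wheel",498,208,.025),("small_nut",281,200,.018),("large_nut",388,337,.022),("pulley",387,207,.038),("sleeve",501,324,.04),("bearing",281,346,.015),("sleeve_small",457,392,.025),("bottle",272,70,.0)]:
    print(n,f(u,v,z).round(4))
k=vision.calibration("wrist");print({a:np.round(b,3).tolist() for a,b in k.items()})
print(robot.tip_reach,robot.current_eef_rot())
for y in range(-180,180,30):
    q=robot.inverse_kinematics([.42,0,.3],[180,0,y]);print(y,None if q is None else np.round(q).tolist())
E
```

```text
three [0.5126 0.2907] [0.083 0.238 0.082 0.239] axis deg 7.2
two [ 0.5311 -0.3106] [0.082 0.158 0.082 0.16 ] axis deg 6.0
wheel [ 0.574  -0.1106]
small_nut [0.5897 0.1108]
large_nut [0.4474 0.0045]
pulley [0.5761 0.0019]
sleeve [ 0.4566 -0.1068]
bearing [0.4416 0.1122]
sleeve_small [ 0.3918 -0.0622]
bottle [0.7342 0.1218]
{'mtx': [[352.911, 0.0, 275.437], [0.0, 352.911, 206.627], [0.0, 0.0, 1.0]], 'T_tool_cam': [[0.001, 0.955, 0.296, 0.075], [1.0, -0.001, -0.0, 0.001], [-0.0, 0.296, -0.955, -0.126], [0.0, 0.0, 0.0, 1.0]]}
0.017 [1.79998722e+02 1.43914890e-03 1.33428614e+01]
-180 [45.0, 3.0, -49.0, 98.0, 3.0, 80.0, 85.0]
-150 [57.0, 5.0, -63.0, 98.0, 5.0, 80.0, 113.0]
-120 [57.0, 5.0, -63.0, 98.0, 5.0, 80.0, 143.0]
-90 None
-60 [40.0, 3.0, -44.0, 98.0, 2.0, 80.0, -154.0]
-30 [41.0, 3.0, -45.0, 98.0, 2.0, 80.0, -124.0]
0 [43.0, 3.0, -47.0, 98.0, 2.0, 80.0, -94.0]
30 [43.0, 3.0, -47.0, 98.0, 2.0, 80.0, -64.0]
60 [44.0, 3.0, -48.0, 98.0, 3.0, 80.0, -34.0]
90 [44.0, 3.0, -48.0, 98.0, 3.0, 80.0, -5.0]
120 [45.0, 4.0, -49.0, 98.0, 3.0, 80.0, 25.0]
150 [44.0, 3.0, -48.0, 98.0, 3.0, 80.0, 56.0]
```

```bash
python3 - <<'E'
from h import *
robot.move_j([0,10,0,93,0,78,-90])
print(robot.current_time_s(),robot.current_tool_pos())
robot.move_to([.515,0,.18],[180,0,0])
p=robot.current_tool_pos();o=robot.current_eef_rot();im=vision.grab_frame("wrist")
print(robot.current_time_s(),p,o,np.round(robot.current_joint_positions()))
np.savez("w0.npz",p=p,o=o); cv2.imwrite("pics/w0.png",im[:,:,::-1])
for l in ["grinding_wheel","small_nut","large_nut","pulley","sleeve","bearing"]:
    print(l,[(np.round(d["rect"]).astype(int).tolist(),round(d["p"],2)) for d in recognise(l,"wrist")])
# touch calibration of fingertips at 50 mm opening
fingers.gripper_to(.6)
robot.line_to([.515,-.055,.04],velocity=.3)
print("gap",robot.current_finger_gap(),robot.line_to([.515,-.055,.008],velocity=.03,f_stop=3),robot.current_tool_pos())
robot.line_to([.515,-.055,.1],velocity=.3)
print(robot.current_time_s())
E
```

```text
3.35 [ 0.48331068 -0.01840376  0.27383852]
3.8833 [ 0.51483518 -0.00093491  0.1801056 ] [ 1.79966015e+02  6.78033228e-02 -6.26103524e-02] [ -1.  17.  -1.  98.   0.  65. -92.]
grinding_wheel [([411, 114, 79, 67], 0.62)]
small_nut [([132, 97, 52, 46], 0.7)]
large_nut [([266, 259, 52, 56], 0.77)]
pulley [([268, 111, 66, 72], 0.65)]
sleeve [([533, 334, 50, 33], 0.89), ([394, 252, 56, 56], 0.84), ([337, 318, 29, 40], 0.77)]
bearing [([152, 258, 63, 51], 0.64)]
gap 0.6012720433614706 True [ 0.51461149 -0.05498198  0.013871  ]
6.525
```

View pics/w0.png

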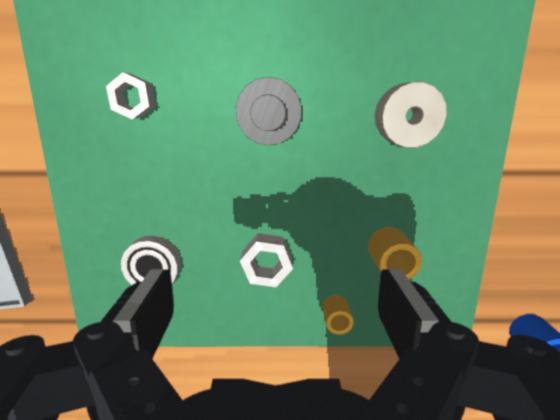

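```bash
python3 - <<'E'
from h import *
w=np.load("w0.npz"); Tt=np.eye(4); Tt[:3,:3]=rpy(*w["o"]);Tt[:3,3]=w["p"]
k=vision.calibration("wrist");K=np.array(k["mtx"]);T=np.linalg.inv(Tt@np.array(k["T_tool_cam"]))
im=cv2.imread("pics/w0.png"); mn=im.min(2)
for n,(u,v),z in [("wheel",(414,114),.025),("small_nut",(130,95),.018),("large_nut",(266,260),.022)]:
    for th in (150,180,200):
        m=(mn>th).astype(np.uint8); _,lab,st,c=cv2.connectedComponentsWithStats(m)
        i=min((j for j in range(1,len(c)) if st[j,4]>150),key=lambda j:np.hypot(*(c[j]-(u,v))))
        P=np.array([ray(K,T,q,z)[:2] for q in np.argwhere(lab==i)[:,::-1]],dtype=np.float32)
        h=cv2.convexHull(P)[:,0]
        wd=lambda a:np.ptp(h@[np.cos(np.radians(a)),np.sin(np.radians(a))])
        W=np.array([[wd(a+60*s) for s in range(3)] for a in range(60)]); b=W.mean(1).argmin()
        print(n,th,((h.max(0)+h.min(0))/2).round(4),"flat normal",b,W[b].round(4),W.max().round(4))
for n,u,v,z in [("pulley",268,111,.038),("sleeve",400,262,.04),("bearing",150,262,.015),("sleeve_s",339,322,.025)]: print(n,ray(K,T,(u,v),z)[:2].round(4))
E
```

```text
wheel 150 [ 0.5774 -0.1094] flat normal 0 [0.0478 0.0486 0.0485] 0.0491
wheel 180 [ 0.577  -0.1091] flat normal 1 [0.0473 0.0473 0.0471] 0.048
wheel 200 [ 0.5771 -0.1062] flat normal 37 [0.0461 0.0387 0.0461] 0.0464
small_nut 150 [0.5914 0.1132] flat normal 34 [0.0312 0.0311 0.0311] 0.0351
small_nut 180 [0.5914 0.1132] flat normal 34 [0.0306 0.0305 0.0304] 0.0342
small_nut 200 [0.5914 0.1132] flat normal 35 [0.0303 0.0302 0.0302] 0.0341
large_nut 150 [0.449  0.0062] flat normal 51 [0.0419 0.0419 0.0422] 0.0475
large_nut 180 [0.4485 0.0062] flat normal 51 [0.0416 0.0412 0.0412] 0.0468
large_nut 200 [0.4485 0.0066] flat normal 51 [0.0408 0.0409 0.0409] 0.0462
pulley [0.5808 0.0033]
sleeve [ 0.4597 -0.1056]
bearing [0.4476 0.1117]
sleeve_s [ 0.391  -0.0611]
```

```bash
cat >> h.py <<'E'
def transfer(xy,yaw,z,size,cell,cyaw,force=40,rel=.12):
    g=size/.085
    fingers.gripper_to(min(1,g+.25))
    robot.move_to([*xy,.13],[180,0,yaw]); robot.line_to([*xy,z+.03],velocity=.3)
    hit=robot.line_to([*xy,z],velocity=.06,f_stop=8)
    fingers.gripper_to(max(0,g-.3),force); g1=robot.current_finger_gap()
    robot.line_to([*xy,.14],velocity=.2); robot.pause(.1); g2=robot.current_finger_gap()
    print("grip",hit,"mm",g1*85,g2*85,"F",robot.current_gripper_force(),"t",robot.current_time_s())
    if g2<g-.12: print("MISSED"); return False
    robot.move_to([*cell,.13],[180,0,cyaw]); robot.line_to([*cell,z+.025],velocity=.25)
    robot.pause(.2)
    hit=robot.line_to([*cell,z-.001],velocity=.03,f_stop=3)
    p=robot.current_tool_pos(); fingers.gripper_to(g2+rel); robot.pause(.15)
    robot.line_to([*cell,.13],velocity=.25)
    print("placed",hit,np.round(p,4),"dz",p[2]-z,"t",robot.current_time_s()); return True
E
python3 - <<'E'
from h import *
transfer((.5755,-.110),0,.0139+.0115,.050,(.570,-.3065),6)
im=vision.grab_frame("top"); cv2.imwrite("pics/t1.png",cv2.resize(im[110:330,90:460,::-1],None,fx=2.16,fy=2.16))
E
```

```text
grip False mm 47.60093083567966 47.671800720560405 F 41.33080640807748 t 9.5083
placed True [ 0.5696 -0.3063  0.0293] dz 0.0038582391130038834 t 12.6333
```

View pics/t1.png

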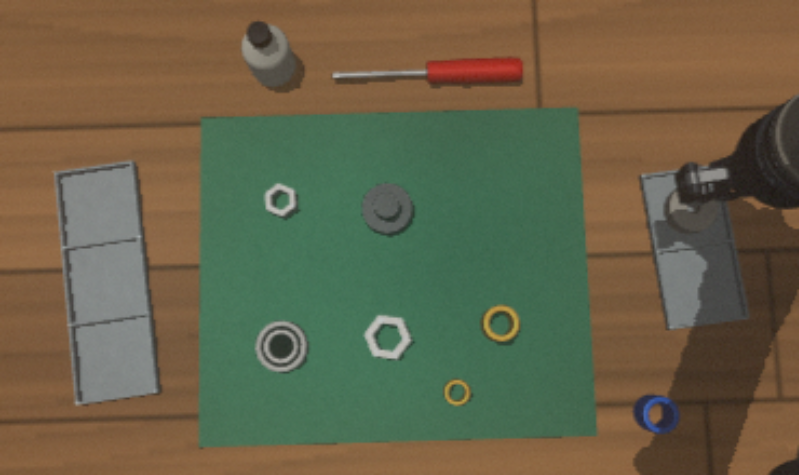

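The wheel shows in the upper cell of the two-cell tray, at about crop (690,212), and nothing else has moved. I'll carry on with the rest.

```bash
python3 - <<'E'
from h import *
ok=transfer((.590,.112),4,.0155+.006,.030,(.492,-.315),6,50)
ok=ok and transfer((.448,.0055),21,.0145+.0105,.041,(.434,.281),7,50)
ok=ok and transfer((.458,-.106),0,.015+.015,.036,(.5126,.2907),7,60)
ok=ok and transfer((.578,.0025),0,.0155+.0225,.026,(.591,.3006),7,50)
if ok: robot.move_to([.45,0,.3],[180,0,0])
im=vision.grab_frame("side"); cv2.imwrite("pics/s2.png",cv2.resize(im[120:420,100:480,::-1],None,fx=2,fy=2))
im=vision.grab_frame("top"); cv2.imwrite("pics/t2.png",cv2.resize(im[110:330,90:460,::-1],None,fx=2.16,fy=2.16))
E
```

```text
grip False mm 28.69098972039127 28.75229873075452 F 50.15197627712041 t 16.7
placed True [ 0.4916 -0.3148  0.0252] dz 0.003676017403260838 t 20.6667
grip False mm 39.83296487473773 39.54703290155036 F 50.52350350655615 t 24.4417
placed True [0.4337 0.2808 0.0286] dz 0.0036494060839603985 t 27.8333
grip False mm 34.56708723411468 34.48597401905952 F 59.948962703347206 t 31.6833
placed True [0.5122 0.2905 0.0338] dz 0.003775196737152743 t 35.45
grip False mm 23.209663580259896 23.56137757277253 F 49.08782422542572 t 38.9
placed True [0.5906 0.3004 0.0418] dz 0.0037637633969279938 t 42.2583
```

View pics/s2.png

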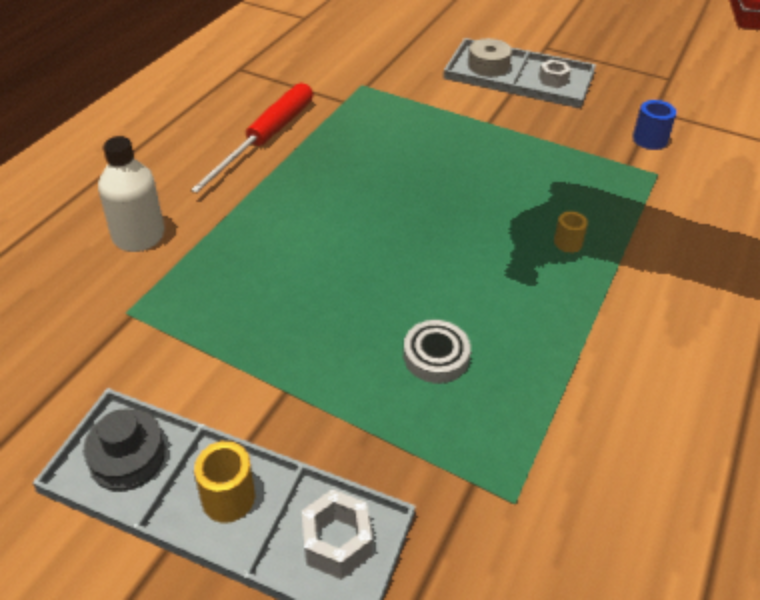

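View pics/t2.png

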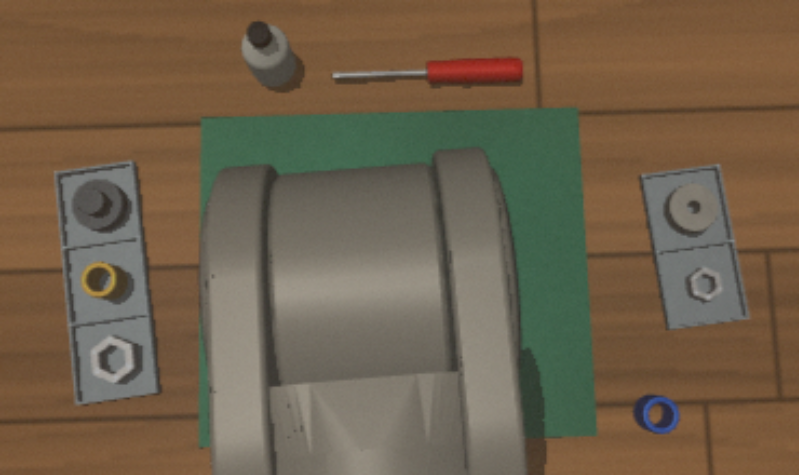

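The side view shows the pulley (125,448), sleeve (225,482) and large nut (338,532) each flat in its own cell of the three-cell tray. The wheel (490,57) and small nut (555,72) are in the two-cell tray. The bearing, bottle and screwdriver are where they started, and the top view agrees on the trays.

```bash
python3 -c "
from station import workorder
print(workorder.close_job())"
```

```text
the job is handed in; nothing more can be done
None
```

Both kits are made up and the job is handed in at about 43 s of the 109 s allowed; the last pictures showed all five parts flat in their own cells and the bearing, screwdriver and bottle unmoved, but the hand-in returned no verdict.

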